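# Open a clamp of unknown thread and bin the relay module

### The job

A relay module is held down in the small bench clamp. Nobody knows whether the clamp's spindle is left- or right-handed, so feel which way the knob gives and turn it that way until both jaws are right back; then take the module out and lay it, right way up, flat on the floor of the narrow bin without dropping it. Leave the clamp open, and do not shift or knock over the spray can, the drinking bottle or the screw box.

Things in the scene. Friction and masses are not known exactly. Their poses are not given: they have to be found in the camera images.
- clamp: Fixed aluminium bench clamp, long axis along its own y; origin at its underside, right below the centre of the held module. Base plate 70 mm (x: -35 to 35) by 205 mm (y: -70 to 135), 18 mm high; the module stands on it between two steel jaws. A gearbox 54 x 54 mm, 54 mm high, centred at y = +105 mm, carries the knob.
- lip_a (a point): Middle of the top of the lip of the steel jaw at the module's +y end, 58 mm above the worktop. Each jaw is 44 mm wide in x and has a lip 30 mm wide that overhangs the module's end by 6 mm, 1.5 mm above it: it cannot be lifted until both are back. Even open (then reaching 66 mm from the clamp's origin) they leave no finger room at the module's ends; its long sides (x) are free.
- knob_grip (a point): Centre of the knob's grip bar, on the knob's vertical axis, 78 mm above the worktop. The bar is black, 54 mm long, 12 mm thick and 26 mm high (63 to 89 mm above the worktop). This frame turns with the knob: x along the bar, y across it. With the knob at 0 the bar lies along the clamp's x.
- knob (a joint): Knob angle about the vertical, 0 at the start (tight), positive anticlockwise from above, end stops at -1.5 and 1.5 rad. It gives one way only, drawn anew each time and not visible; the other way it stops dead at 0 (springs under 0.12 rad if forced). The right way it turns easily (0.4 N m), stays where left, and draws both jaws back: 9 mm at 1.15 rad, 12 mm (right back) at 1.5 rad.
- jaw_a (a joint): How far the jaw at the clamp's +y end has moved back, m: 0 clamped, 0.012 right back. Driven by the knob; it stays back.
- jaw_b (a joint): The same for the jaw at the clamp's -y end.
- module: Loose potted relay module, a black block on an aluminium plate, 34 mm (x) by 60 mm (y) by 32 mm high, 0.10 to 0.20 kg; origin at the centre of its underside, z up. It starts in the clamp with its axes along the clamp's, its underside 18 mm above the worktop.
- bin: Fixed narrow dark steel bin, open at the top; origin at the centre of its underside, long axis along its y. Inside 42 mm (x) by 125 mm (y), floor 6 mm above the worktop; walls 3 mm thick, rim 46 mm above the worktop. The module inside has only 4 mm at each long side, too little for fingers, but some 32 mm at each end: it has to go in held by its ends.
- contact_spray: Bystander: loose spray can, 66 mm across, 199 mm high, standing behind the clamp. Origin at the centre of its underside.
- water_bottle: Bystander: loose drinking bottle, 84 mm across, 214 mm high, standing behind the bin. Origin at the centre of its underside.
- screw_box: Bystander: loose flat screw box, 75 mm (x) by 120 mm (y) by 30 mm high. Origin at the centre of its underside. Apart from the things listed, the worktop is free from x = 0.42 to 0.78 m and y = -0.40 to 0.19 m: room to set the module down. To the right of that stands a tall bench supply.

How it is judged:
On the way:
1. the knob is turned until both jaws are back by more than 9 mm (value of joint each of jaw_a, jaw_b above 0.009 m and (value of joint knob above 1 rad or value of joint knob below -1 rad)), for 0.2 s.
At the end, for the whole second after the job is handed in: The module lies in the bin, flat on its floor and right way up (within 0.1 rad), its underside within 3 mm of floor height, released and at rest; both clamp jaws are still back by more than 9 mm (x of module in the frame of bin between -0.008 and 0.008 m and y of module in the frame of bin between -0.036 and 0.036 m and z of module in the frame of bin between 0.003 and 0.009 m and angle between module's own z axis and vertical below 0.1 rad and value of joint each of jaw_a, jaw_b above 0.009 m and linear speed of module below 0.02 m/s and angular speed of module below 0.2 rad/s); the robot touches nothing.
It fails at once if the module falls or flies: it moves faster than 0.4 m/s while the fingers do not hold it (linear speed of module above 0.4 m/s and contact force between the fingers and module below 0.3 N).
It fails at once if the spray can is shifted by more than 20 mm or tips (distance of contact_spray from where it was at the start of the episode above 0.02 m or angle between contact_spray's own z axis and vertical above 0.25 rad).
It fails at once if the drinking bottle is shifted by more than 20 mm or tips (distance of water_bottle from where it was at the start of the episode above 0.02 m or angle between water_bottle's own z axis and vertical above 0.25 rad).
It fails at once if the screw box is shifted by more than 20 mm or tips (distance of screw_box from where it was at the start of the episode above 0.02 m or angle between screw_box's own z axis and vertical above 0.25 rad).
It also fails if it takes over 72 s, if anything falls off the work surface, if the arm or the gripper's body presses on something with over 40 N, if the wrist force passes 120 N, or if a joint passes its speed limit or range.

### The arm

A 7-joint arm with a two-finger parallel gripper is mounted at the origin on a cart in front of the work surface, level with it; the furniture and walls round the work are solid. World frame = base frame: x ahead of the robot, y to its left, z up, the work surface at z = 0. Lengths are in m, angles in rad, forces in N, time in s.
With the tool pointing down it reaches from about 0.35 to 0.9 m from the base axis. Payload 19.9 kg.
Tool frame: the origin (TCP) lies at the very end of the fingers, on their centre line; the grasp point (between the pads) lies 19 mm behind it (ctrl.pinch_z is the distance from the TCP to the grasp point, in m); z points along the fingers, y is the line along which they close (so a half turn about z gives the same grasp; the last joint's range is limited). The gripper opens to 94 mm and grips with 3 to 60 N. Pads are 16 mm wide; open, the fingers measure 119 mm over their backs; the gripper's body (75 mm by 177 mm) begins 78 mm behind the grasp point.
Start: joints at [-1.278, 0.417, -0.01, 1.614, 0.005, 1.111, -0.053], TCP at [0.205, 0.59, 0.205] pointing down, gripper open.
Joint ranges: [-2.81, 2.81], [-0.39, 2.02], [-1.27, 1.25], [0.06, 2.57], [-1.19, 4.33], [0.19, 2], [-2.82, 2.82]. Speed limits (rad/s): [1.89, 1.89, 2.39, 2.39, 3.01, 3.01, 3.01].

### API

Orientations are given as a unit quaternion [w, x, y, z].
In Python, from cell import ctrl, eyes gives the robot as it stands. The module is installed in compiled form; this text tells all that it offers.
- The arm moves only by the tool move_arm, never from a script. Its argument "rows" is a list of rows, each an object of numbers: "x", "y", "z": the shift along the tool's x, y, z in m; "roll": the turn about the tool's z in degrees. In form: [{"x": .., "y": .., "z": .., "roll": ..}, ...]. A call has exactly 10 rows; each row is the pose to reach, as a shift and turn from the pose commanded when the call began, along the tool's axes at that moment; what a row does not reach only later rows make up. A row lasts 1/10 s, in which the tool goes at most 50 mm and 8.59 degrees, less where a joint would pass 70% of its speed; a pose out of reach is approached as far as the arm can. A call with a gripper value outside its range is refused whole. "fingers" is the finger opening in m, from 0 to 0.094, set as the call begins (left out, the last holds). The fingers move at their own pace and stop on an object; "newtons" is the grip in N (left out, the last holds). Time passes only in rows, so rows that repeat a pose let the fingers close, or fill a call up. It gives the time, the measured TCP pose, the force, the opening and the grip force at its end, in the units of the state.
- ctrl.get_state(): the state, without advancing time (a new reading comes with each control period).
- eyes.get_image(name): name is "scene" or "top" or "wrist"; returns a dict with "color" (384x512x3 uint8, red, green, blue), "fx", "fy", "cx", "cy" (pixels), "camera_from_world" (4x4, takes a point from world to camera coordinates); the wrist camera has in their place "tool_from_camera" (4x4, takes a point from camera to tool coordinates, whose origin is the TCP and whose axes are the flange's). Camera axes: x right, y down, z forward; pixel columns grow to the right and rows downward; lengths in m; the calibration is good to about 2 mm. A picture is of the moment at which its call begins: read the wrist's pose just before it. There is no depth.
- ctrl.job_done(): hands the job in; it is judged then, once.
The state is a dict: "clock": time; "joint_positions": joint angles; "joint_velocities": joint speeds; "tau": joint torques, N m; "tool_pos": TCP position; "eef_rot": TCP orientation; "contact_force": force on the tool from outside, world axes, zero at the start; "moment": the same for the moment, N m; "grip_width": opening from 0.0 (shut) to 1.0 (fully open); "gripper_force": force on a finger pad.
Only numpy, scipy, OpenCV 4.12 (cv2) and the standard library are available. Lean on these libraries where they do the work, as an engineer would, in place of code of your own. Each camera call takes 0.05 s, during which the arm holds its last target. There are 200 camera calls.

## Working session

There is one attempt and no reset: what is moved stays moved. The work goes in short steps, Python scripts to look and compute and a tool call to move; the robot and the scene stay as the last step left them, time stands still between calls to the robot, and variables do not carry over. Pictures are saved under pics/ and viewed, at most 10 in all, crops included, and the job is handed in when it is done.

Besides the shell and the picture viewer there is one more tool, called after "Request:" in YAML: its name, and indented under it one key for each argument. move_arm: Moves the arm, as the interface text tells. Its arguments: {"type":"object","properties":{"rows":{"type":"array","items":{"type":"object","properties":{"x":{"type":"number"},"y":{"type":"number"},"z":{"type":"number"},"roll":{"type":"number"}}}},"fingers":{"type":"number"},"newtons":{"type":"number"}},"required":["rows"]}

```bash
mkdir -p pics
cat > h.py <<'E'
import numpy as np, cv2
from cell import ctrl, eyes
def snap(n,f):
    i=eyes.get_image(n); cv2.imwrite(f'pics/{f}.png',cv2.cvtColor(i['color'],cv2.COLOR_RGB2BGR)); 
    np.savez(f'pics/{f}.npz',**i); return i
def ray(i,u,v,z,T=None):
    "pixel -> world point on plane z"
    T=np.linalg.inv(i['camera_from_world']) if T is None else T
    d=T[:3,:3]@np.array([(u-i['cx'])/i['fx'],(v-i['cy'])/i['fy'],1.]); o=T[:3,3]
    return o+d*(z-o[2])/d[2]
def proj(i,p):
    c=(i['camera_from_world']@np.append(p,1))[:3]; return np.array([i['fx']*c[0]/c[2]+i['cx'],i['fy']*c[1]/c[2]+i['cy']])
E
python3 - <<'E'
from h import *
s=ctrl.get_state();print(s)
a=snap('top','top0');snap('scene','sc0')
for n in('top0','sc0'):
    i=np.load(f'pics/{n}.npz');print(i['fx'],i['cx'],i['cy'],np.linalg.inv(i['camera_from_world']).round(3))
t=cv2.imread('pics/top0.png');cv2.imwrite('pics/top0b.png',cv2.resize(t,(800,600)))
E
```

```text
{'clock': 0.0, 'joint_positions': array([-1.27853437,  0.41796764, -0.01029955,  1.61415422,  0.00469974,
        1.11069989, -0.05300022]), 'joint_velocities': array([ 7.88644821e-04, -4.16797980e-04,  4.40218701e-04,  2.74001219e-06,
        4.28409319e-04, -1.02602276e-03, -7.40175495e-04]), 'tau': array([ 1.68598507e-05, -8.51227355e+01,  6.37952853e-01, -4.26004386e+01,
       -4.89250710e-02,  1.84443360e-02,  6.03196213e-05]), 'tool_pos': array([0.20464271, 0.59015697, 0.20483765]), 'eef_rot': array([-5.45960413e-05,  1.66105138e-01,  9.86107864e-01, -6.00222056e-04]), 'contact_force': array([ 0.29199829,  0.07278747, -0.55664864]), 'moment': array([0.02722828, 0.03220641, 0.0202382 ]), 'gripper_force': 0.0, 'grip_width': 0.9994431581889313}
488.9967771482026 252.92179222286217 189.44940636827258 [[ 2.000e-02 -9.990e-01  5.000e-02  5.180e-01]
 [-1.000e+00 -2.000e-02 -1.000e-03 -6.200e-02]
 [ 2.000e-03 -5.000e-02 -9.990e-01  1.266e+00]
 [ 0.000e+00  0.000e+00  0.000e+00  1.000e+00]]
394.4399839972336 247.2152310221137 186.81571723257602 [[ 0.501 -0.368  0.783 -0.094]
 [-0.865 -0.234  0.443 -0.455]
 [ 0.02  -0.9   -0.436  0.443]
 [ 0.     0.     0.     1.   ]]
```

View pics/top0b.png

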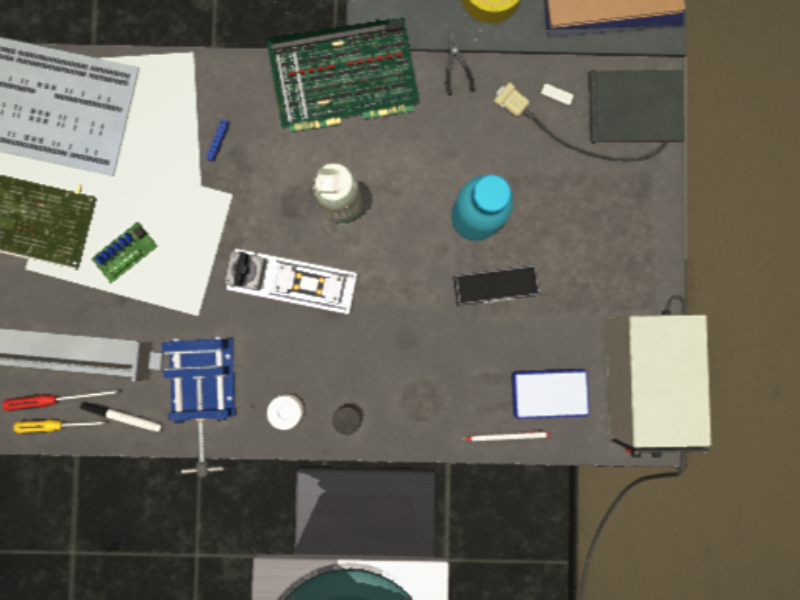

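View pics/sc0.png

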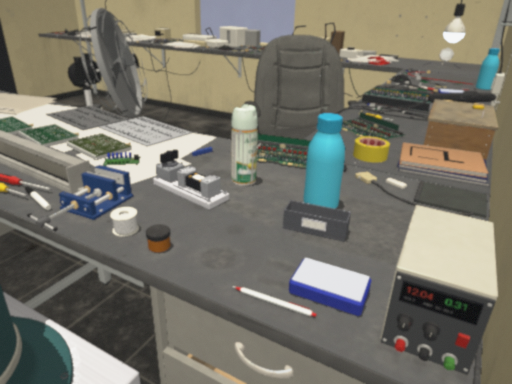

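Run:
```python
from h import *
i=dict(np.load('pics/top0.npz')); c=i['color']; g=cv2.cvtColor(c,cv2.COLOR_RGB2GRAY)
def big(m,x0,x1,y0,y1):
    mm=np.zeros_like(m); mm[y0:y1,x0:x1]=m[y0:y1,x0:x1]
    cs,_=cv2.findContours(mm,cv2.RETR_EXTERNAL,cv2.CHAIN_APPROX_NONE); return max(cs,key=cv2.contourArea)
def rect(n,ct,z):
    r=cv2.minAreaRect(ct); b=cv2.boxPoints(r); w=np.array([ray(i,*p,z)for p in b])
    e=[w[1]-w[0],w[2]-w[1]]; L=[np.linalg.norm(v) for v in e]; v=e[int(np.argmax(L))]; 
    v=v if v[1]>0 else -v
    print(n,b.round(1).tolist(),'c',w.mean(0).round(4),'L',np.round(L,4),'yaw of y-axis',np.degrees(np.arctan2(-v[0],v[1])).round(2))
    return w
rect('bin',big((g<55).astype(np.uint8)*255,285,350,165,200),0.046)
ct=big((g>130).astype(np.uint8)*255,140,232,155,205); rect('clamp',ct,0.018)
k=big((g<70).astype(np.uint8)*255,143,170,158,188); rect('knob',k,0.089)
hsv=cv2.cvtColor(c,cv2.COLOR_RGB2HSV)
rect('box',big(((hsv[...,2]>130)).astype(np.uint8)*255,320,385,230,275),0.03)
a=cv2.resize(c[150:210,135:245],None,fx=7,fy=7,interpolation=cv2.INTER_CUBIC)[:, :770]
b=cv2.resize(c[150:210,270:380],None,fx=7,fy=7,interpolation=cv2.INTER_CUBIC)
cv2.imwrite('pics/c1.png',cv2.cvtColor(np.vstack([cv2.resize(a,(550,300)),cv2.resize(b,(550,300))]),cv2.COLOR_RGB2BGR))
```

```text
bin [[292.70001220703125, 176.6999969482422], [341.3999938964844, 170.60000610351562], [343.5, 187.10000610351562], [294.79998779296875, 193.1999969482422]] c [ 0.6005 -0.2259  0.046 ] L [0.1231 0.0416] yaw of y-axis 8.3
clamp [[142.6999969482422, 184.6999969482422], [148.10000610351562, 157.39999389648438], [228.6999969482422, 173.5], [223.1999969482422, 200.8000030517578]] c [0.6025 0.1092 0.018 ] L [0.0713 0.2107] yaw of y-axis -10.17
knob [[150.0, 162.0], [159.0, 162.0], [159.0, 182.0], [150.0, 182.0]] c [0.6134 0.1751 0.089 ] L [0.0217 0.0484] yaw of y-axis -88.3
box [[328.6000061035156, 238.3000030517578], [375.3999938964844, 236.5], [376.5, 265.6000061035156], [329.70001220703125, 267.5]] c [ 0.4266 -0.3171  0.03  ] L [0.1181 0.073 ] yaw of y-axis 3.43
```

View pics/c1.png

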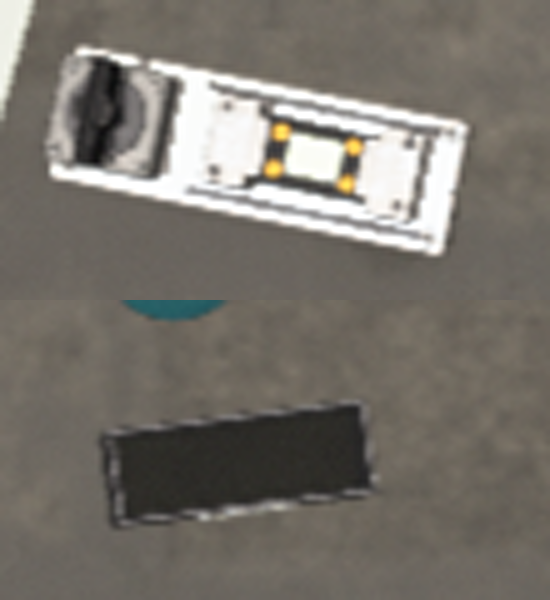

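Run:
```python
from h import *
i=dict(np.load('pics/top0.npz')); 
print('module',ray(i,197.8,181.55,.05))
for n,u,v,z in[('spray top',334/1.5625,180/1.5625,.195),('bottle cap',493/1.5625,194/1.5625,.21)]: print(n,ray(i,u,v,z))
k=dict(np.load('pics/sc0.npz'))
print('spray base sc',ray(k,243,184,0),'bottle base sc(front)',ray(k,322,208,0.0))
s=ctrl.get_state(); T=eyes.get_image('wrist'); print(T['tool_from_camera'].round(3),T['fx'])
np.set_printoptions(precision=4)
ya=np.radians(-10.17); y=np.array([-np.sin(ya),np.cos(ya)])
print('spray from module?', y)
```

```text
module [0.59484937 0.07442149 0.05      ]
spray top [0.73317915 0.0266817  0.195     ]
bottle cap [ 0.71504882 -0.19650759  0.21      ]
spray base sc [0.71083057 0.01339748 0.        ] bottle base sc(front) [ 0.69765194 -0.20909744  0.        ]
[[ 0.    -0.968 -0.251  0.072]
 [ 1.     0.     0.     0.001]
 [-0.    -0.251  0.968 -0.179]
 [ 0.     0.     0.     1.   ]] 330.41556581996986
spray from module? [0.1766 0.9843]
```

```bash
cat >> h.py <<'E'
from scipy.spatial.transform import Rotation as R
def go(x,y,z,yaw):
    "yaw: world angle (deg) of tool y axis, mod 180"
    s=ctrl.get_state(); r=R.from_quat(s['eef_rot'][[1,2,3,0]]).as_matrix()
    d=r.T@(np.array([x,y,z])-s['tool_pos']); a=np.degrees(np.arctan2(r[1,1],r[0,1]))
    dy=(yaw-a+90)%180-90
    print('shift',d.round(4),'roll',round(-dy,2),'| pos',s['tool_pos'].round(4),'yaw',round(a,2),'tilt',r[:,2].round(4),'q7',s['joint_positions'][6].round(3),'F',s['contact_force'].round(1),'M',s['moment'].round(2),'w',s['grip_width'].round(3),'gf',round(float(s['gripper_force']),1),'t',round(s['clock'],2))
def wT():
    s=ctrl.get_state(); T=np.eye(4); T[:3,:3]=R.from_quat(s['eef_rot'][[1,2,3,0]]).as_matrix(); T[:3,3]=s['tool_pos']; return T
def wsnap(f):
    T=wT(); i=snap('wrist',f); W=T@i['tool_from_camera']; i['camera_from_world']=np.linalg.inv(W); np.savez(f'pics/{f}.npz',**i); return i
E
python3 -c "
from h import *
go(.60,.12,.25,79.8)"
```

```text
Traceback (most recent call last):
  File "h.py", line 19, in go
    print('shift',d.round(4),'roll',round(-dy,2),'| pos',s['tool_pos'].round(4),'yaw',round(a,2),'tilt',r[:,2].round(4),'q7',s['joint_positions'][6].round(3),'F',s['contact_force'].round(1),'M',s['moment'].round(2),'w',s['grip_width'].round(3),'gf',round(float(s['gripper_force']),1),'t',round(s['clock'],2))
                                                                                                                                                                                                                           ^^^^^^^^^^^^^^^^^^^^^
AttributeError: 'float' object has no attribute 'round'
```

```bash
sed -i "s/s\['grip_width'\].round(3)/round(s['grip_width'],3)/" h.py; python3 -c "
from h import *
go(.60,.12,.25,79.8)"
```

```text
shift [-0.5276 -0.3148 -0.0447] roll -8.93 | pos [0.2047 0.5902 0.205 ] yaw 70.87 tilt [-2.e-04 -9.e-04 -1.e+00] q7 -0.053 F [-0.6 -0.6  0.6] M [-0.03  0.02  0.06] w 0.998 gf 0.0 t 0.15
```

Request:
move_arm:
  rows:
    - {"x": -0.02, "y": -0.01, "z": -0.045}
    - {"x": -0.06, "y": -0.035, "z": -0.05}
    - {"x": -0.1, "y": -0.06, "z": -0.05}
    - {"x": -0.14, "y": -0.085, "z": -0.05, "roll": -3}
    - {"x": -0.18, "y": -0.11, "z": -0.05, "roll": -5}
    - {"x": -0.22, "y": -0.135, "z": -0.05, "roll": -7}
    - {"x": -0.26, "y": -0.16, "z": -0.05, "roll": -8.9}
    - {"x": -0.3, "y": -0.18, "z": -0.05, "roll": -8.9}
    - {"x": -0.34, "y": -0.205, "z": -0.05, "roll": -8.9}
    - {"x": -0.38, "y": -0.23, "z": -0.05, "roll": -8.9}
  fingers: 0.06

```text
validation failed for argument at $.ro...
```

```bash
python3 -c "
from h import *
go(.60,.12,.25,79.8)"
```

```text
shift [-0.5276 -0.3148 -0.0447] roll -8.93 | pos [0.2047 0.5902 0.205 ] yaw 70.87 tilt [-2.e-04 -9.e-04 -1.e+00] q7 -0.053 F [-0.6 -0.6  0.6] M [-0.03  0.02  0.06] w 0.998 gf 0.0 t 0.15
```

Request:
move_arm:
  rows:
    - {"x": -0.02, "y": -0.01, "z": -0.045, "roll": 0}
    - {"x": -0.06, "y": -0.035, "z": -0.05, "roll": 0}
    - {"x": -0.1, "y": -0.06, "z": -0.05, "roll": 0}
    - {"x": -0.14, "y": -0.085, "z": -0.05, "roll": -3}
    - {"x": -0.18, "y": -0.11, "z": -0.05, "roll": -5}
    - {"x": -0.22, "y": -0.135, "z": -0.05, "roll": -7}
    - {"x": -0.26, "y": -0.16, "z": -0.05, "roll": -8.9}
    - {"x": -0.3, "y": -0.18, "z": -0.05, "roll": -8.9}
    - {"x": -0.34, "y": -0.205, "z": -0.05, "roll": -8.9}
    - {"x": -0.38, "y": -0.23, "z": -0.05, "roll": -8.9}
  fingers: 0.06

```text
clock: 1.15
tool_pos: [0.4893, 0.2471, 0.2555]
eef_rot: [-0.0, 0.089, 0.996, -0.0]
contact_force: [0.6, 0.7, 1.4]
grip_width: 0.641
gripper_force: 0.0
```

```bash
python3 -c "
from h import *
go(.60,.12,.25,79.8)"
```

```text
shift [-0.1315 -0.1054  0.0055] roll -0.01 | pos [0.4893 0.2471 0.2555] yaw 79.79 tilt [-0. -0. -1.] q7 0.917 F [0.6 0.7 1.4] M [ 0.   -0.06  0.01] w 0.641 gf 0.0 t 1.15
```

Request:
move_arm:
  rows:
    - {"x": -0.04, "y": -0.03, "z": 0.005, "roll": 0}
    - {"x": -0.08, "y": -0.06, "z": 0.005, "roll": 0}
    - {"x": -0.115, "y": -0.09, "z": 0.005, "roll": 0}
    - {"x": -0.13, "y": -0.105, "z": 0.005, "roll": 0}
    - {"x": -0.13, "y": -0.105, "z": 0.005, "roll": 0}
    - {"x": -0.13, "y": -0.105, "z": 0.005, "roll": 0}
    - {"x": -0.13, "y": -0.105, "z": 0.005, "roll": 0}
    - {"x": -0.13, "y": -0.105, "z": 0.005, "roll": 0}
    - {"x": -0.13, "y": -0.105, "z": 0.005, "roll": 0}
    - {"x": -0.13, "y": -0.105, "z": 0.005, "roll": 0}

```text
clock: 2.15
tool_pos: [0.5975, 0.1228, 0.2506]
eef_rot: [0.0, 0.089, 0.996, 0.0]
contact_force: [0.4, 0.1, -0.3]
grip_width: 0.637
gripper_force: 0.0
```

```bash
python3 -c "
from h import *
i=wsnap('w1')
go(.6135,.1778,.15,79.8)
c=np.array([.595,.0744]);y=np.array([.1766,.9843]);x=np.array([.9843,-.1766])
im=cv2.imread('pics/w1.png')
for a,b,z in [(0,0,.05),(0,.105,.089),(.035,-.07,.018),(-.035,-.07,.018),(.027,.105,.089),(-.027,.105,.089)]:
    p=proj(i,[*(c+a*x+b*y),z]); print(a,b,p.round(1)); cv2.circle(im,tuple(int(q) for q in p),3,(0,0,255),1)
cv2.imwrite('pics/w1b.png',im)
"
```

```text
shift [-0.0059  0.0571  0.1006] roll 0.0 | pos [0.5976 0.1226 0.2506] yaw 79.8 tilt [ 1.e-04  0.e+00 -1.e+00] q7 1.231 F [ 0.3  0.4 -0.2] M [0.02 0.02 0.01] w 0.64 gf 0.0 t 2.2
0 0 [212.6 177.3]
0 0.105 [307.4 184.8]
0.035 -0.07 [162.3 198.8]
-0.035 -0.07 [158.4 144.4]
0.027 0.105 [306.4 209.2]
-0.027 0.105 [308.4 159.4]
```

View pics/w1b.png

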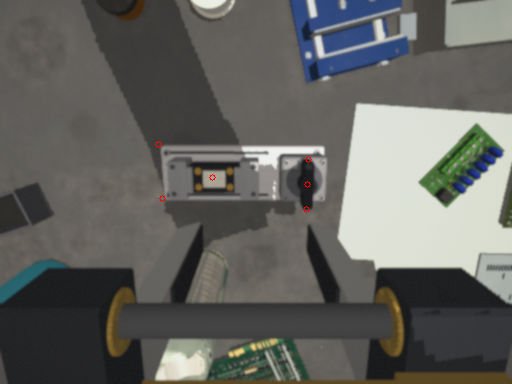

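Run:
```python
from h import *
i=dict(np.load('pics/w1.npz')); c=i['color']; hsv=cv2.cvtColor(c,cv2.COLOR_RGB2HSV); g=cv2.cvtColor(c,cv2.COLOR_RGB2GRAY)
m=((hsv[...,0]>12)&(hsv[...,0]<32)&(hsv[...,1]>110)&(hsv[...,2]>90)).astype(np.uint8); m[:150]=0;m[205:]=0;m[:,:160]=0;m[:,260:]=0
n,_,st,ce=cv2.connectedComponentsWithStats(m); P=[ray(i,*p,.05)for p,s in zip(ce[1:],st[1:]) if s[4]>3]; print(ce[1:].round(1).tolist(),st[1:,4]); print('module',np.mean(P,0).round(4))
k=(g<45).astype(np.uint8);k[:150]=0;k[215:]=0;k[:,:290]=0;k[:,325:]=0
cs,_=cv2.findContours(k,0,1); ct=max(cs,key=cv2.contourArea); r=cv2.minAreaRect(ct); print('knob',r,ray(i,*r[0],.087))
```

```text
[[197.6, 170.9], [229.3, 170.8], [198.4, 186.7], [229.8, 186.7]] [38 38 34 36]
module [0.597  0.0754 0.05  ]
knob ((305.4617919921875, 184.098876953125), (48.25783157348633, 16.638996124267578), 84.5596694946289) [0.61298267 0.17610766 0.087     ]
```

Request:
move_arm:
  rows:
    - {"x": -0.006, "y": 0.04, "z": 0.02, "roll": 0}
    - {"x": -0.006, "y": 0.056, "z": 0.05, "roll": 0}
    - {"x": -0.006, "y": 0.056, "z": 0.09, "roll": 0}
    - {"x": -0.006, "y": 0.056, "z": 0.12, "roll": 0}
    - {"x": -0.006, "y": 0.056, "z": 0.15, "roll": 0}
    - {"x": -0.006, "y": 0.056, "z": 0.17, "roll": 0}
    - {"x": -0.006, "y": 0.056, "z": 0.18, "roll": 0}
    - {"x": -0.006, "y": 0.056, "z": 0.187, "roll": 0}
    - {"x": -0.006, "y": 0.056, "z": 0.187, "roll": 0}
    - {"x": -0.006, "y": 0.056, "z": 0.187, "roll": 0}

```text
clock: 3.2
tool_pos: [0.6141, 0.1764, 0.0644]
eef_rot: [0.001, 0.089, 0.996, 0.0]
contact_force: [-0.3, -0.9, 0.1]
grip_width: 0.641
gripper_force: 0.0
```

Request:
move_arm:
  rows:
    - {"x": 0, "y": 0, "z": 0, "roll": 0}
    - {"x": 0, "y": 0, "z": 0, "roll": 0}
    - {"x": 0, "y": 0, "z": 0, "roll": 0}
    - {"x": 0, "y": 0, "z": 0, "roll": 0}
    - {"x": 0, "y": 0, "z": 0, "roll": 0}
    - {"x": 0, "y": 0, "z": 0, "roll": 0}
    - {"x": 0, "y": 0, "z": 0, "roll": 0}
    - {"x": 0, "y": 0, "z": 0, "roll": 0}
    - {"x": 0, "y": 0, "z": 0, "roll": 0}
    - {"x": 0, "y": 0, "z": 0, "roll": 0}
  fingers: 0
  newtons: 25

```text
clock: 4.2
tool_pos: [0.6138, 0.1776, 0.0635]
eef_rot: [0.0, 0.089, 0.996, 0.001]
contact_force: [1.0, 5.3, -2.2]
grip_width: 0.132
gripper_force: 25.0
```

```bash
python3 -c "
from h import *
go(.614,.1775,.0625,79.8)"
```

```text
shift [-0.0002 -0.0001  0.001 ] roll 0.03 | pos [0.6138 0.1776 0.0635] yaw 79.83 tilt [ 8.0e-04  1.3e-03 -1.0e+00] q7 1.2 F [ 1.   5.3 -2.2] M [ 1.42 -0.47 -0.03] w 0.132 gf 25.0 t 4.2
```

Request:
move_arm:
  rows:
    - {"x": 0, "y": 0.001, "z": 0, "roll": -0.5}
    - {"x": 0, "y": 0.001, "z": 0, "roll": -1}
    - {"x": 0, "y": 0.001, "z": 0, "roll": -1.5}
    - {"x": 0, "y": 0.001, "z": 0, "roll": -2}
    - {"x": 0, "y": 0.001, "z": 0, "roll": -2.5}
    - {"x": 0, "y": 0.001, "z": 0, "roll": -3}
    - {"x": 0, "y": 0.001, "z": 0, "roll": -3.5}
    - {"x": 0, "y": 0.001, "z": 0, "roll": -4}
    - {"x": 0, "y": 0.001, "z": 0, "roll": -4}
    - {"x": 0, "y": 0.001, "z": 0, "roll": -4}

```text
clock: 5.2
tool_pos: [0.6138, 0.1776, 0.0636]
eef_rot: [0.0, 0.054, 0.999, 0.0]
contact_force: [0.5, 4.7, 0.1]
grip_width: 0.136
gripper_force: 25.1
```

```bash
python3 -c "
from h import *
go(.614,.1775,.0625,79.8)"
```

```text
shift [-0.0002 -0.0001  0.0011] roll 4.01 | pos [0.6138 0.1776 0.0636] yaw 83.81 tilt [ 3.e-04  3.e-04 -1.e+00] q7 1.259 F [0.5 4.7 0.1] M [ 1.27 -0.25 -0.09] w 0.136 gf 25.1 t 5.2
```

Request:
move_arm:
  rows:
    - {"x": 0, "y": 0, "z": 0, "roll": -0.5}
    - {"x": 0, "y": 0, "z": 0, "roll": -1}
    - {"x": 0, "y": 0, "z": 0, "roll": -1.5}
    - {"x": 0, "y": 0, "z": 0, "roll": -2}
    - {"x": 0, "y": 0, "z": 0, "roll": -2.5}
    - {"x": 0, "y": 0, "z": 0, "roll": -3}
    - {"x": 0, "y": 0, "z": 0, "roll": -3.5}
    - {"x": 0, "y": 0, "z": 0, "roll": -4}
    - {"x": 0, "y": 0, "z": 0, "roll": -4.5}
    - {"x": 0, "y": 0, "z": 0, "roll": -5}

```text
clock: 6.2
tool_pos: [0.6141, 0.1775, 0.0636]
eef_rot: [0.0, 0.01, 1.0, 0.0]
contact_force: [3.2, 6.1, -0.9]
grip_width: 0.139
gripper_force: 26.6
```

```bash
python3 -c "
from h import *
go(.614,.1775,.0625,79.8)"
```

```text
shift [ 0.0001 -0.      0.0011] roll 9.0 | pos [0.6141 0.1775 0.0636] yaw 88.8 tilt [ 7.e-04  4.e-04 -1.e+00] q7 1.334 F [ 3.2  6.1 -0.9] M [ 1.41 -0.72 -0.52] w 0.139 gf 26.6 t 6.2
```

Request:
move_arm:
  rows:
    - {"x": 0, "y": 0, "z": 0, "roll": 2}
    - {"x": 0, "y": 0, "z": 0, "roll": 4}
    - {"x": 0, "y": 0, "z": 0, "roll": 6}
    - {"x": 0, "y": 0, "z": 0, "roll": 8}
    - {"x": 0, "y": 0, "z": 0, "roll": 10}
    - {"x": 0, "y": 0, "z": 0, "roll": 12}
    - {"x": 0, "y": 0, "z": 0, "roll": 14}
    - {"x": 0, "y": 0, "z": 0, "roll": 16}
    - {"x": 0, "y": 0, "z": 0, "roll": 17}
    - {"x": 0, "y": 0, "z": 0, "roll": 18}

```text
clock: 7.2
tool_pos: [0.6137, 0.1779, 0.0635]
eef_rot: [-0.0, 0.167, 0.986, 0.0]
contact_force: [0.6, 6.2, -0.0]
grip_width: 0.138
gripper_force: 25.4
```

```bash
python3 -c "
from h import *
go(.614,.1775,.0625,79.8)"
```

```text
shift [-0.0004 -0.0003  0.001 ] roll -9.0 | pos [0.6137 0.1779 0.0635] yaw 70.8 tilt [ 0.e+00  4.e-04 -1.e+00] q7 1.064 F [ 0.6  6.2 -0. ] M [ 1.49 -0.01  0.29] w 0.138 gf 25.4 t 7.2
```

Request:
move_arm:
  rows:
    - {"x": 0, "y": 0, "z": 0, "roll": 1}
    - {"x": 0, "y": 0, "z": 0, "roll": 2}
    - {"x": 0, "y": 0, "z": 0, "roll": 3}
    - {"x": 0, "y": 0, "z": 0, "roll": 4}
    - {"x": 0, "y": 0, "z": 0, "roll": 5}
    - {"x": 0, "y": 0, "z": 0, "roll": 6}
    - {"x": 0, "y": 0, "z": 0, "roll": 7}
    - {"x": 0, "y": 0, "z": 0, "roll": 8}
    - {"x": 0, "y": 0, "z": 0, "roll": 9}
    - {"x": 0, "y": 0, "z": 0, "roll": 10}

```text
clock: 8.2
tool_pos: [0.6138, 0.1781, 0.0636]
eef_rot: [0.0, 0.252, 0.968, 0.0]
contact_force: [0.9, 7.1, 0.6]
grip_width: 0.135
gripper_force: 25.4
```

```bash
python3 -c "
from h import *
go(.614,.1775,.0625,79.8)
i=wsnap('w2'); t=snap('top','t2')
T=cv2.imread('pics/t2.png')[145:215,130:245]; W=cv2.imread('pics/w2.png')
cv2.imwrite('pics/w2b.png',np.hstack([cv2.resize(W,(480,360)),cv2.resize(T,(320,360),interpolation=2)]))"
```

```text
shift [-0.0005 -0.0005  0.0011] roll -18.98 | pos [0.6138 0.1781 0.0636] yaw 60.82 tilt [ 3.e-04  7.e-04 -1.e+00] q7 0.916 F [0.9 7.1 0.6] M [ 1.7  -0.27  0.32] w 0.135 gf 25.4 t 8.2
```

View pics/w2b.png

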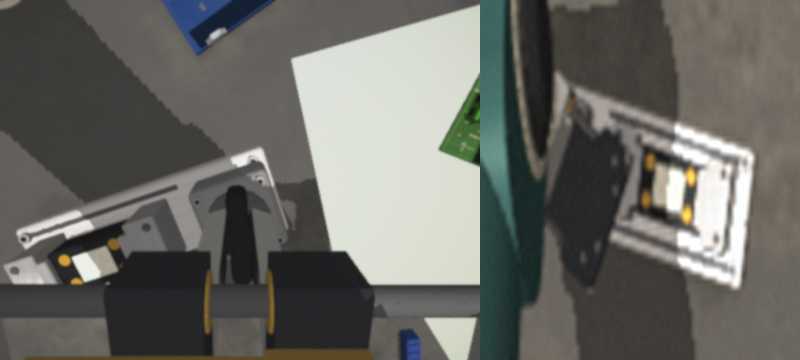

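Request:
move_arm:
  rows:
    - {"x": 0, "y": 0, "z": 0, "roll": 5}
    - {"x": 0, "y": 0, "z": 0, "roll": 10}
    - {"x": 0, "y": 0, "z": 0, "roll": 15}
    - {"x": 0, "y": 0, "z": 0, "roll": 20}
    - {"x": 0, "y": 0, "z": 0, "roll": 25}
    - {"x": 0, "y": 0, "z": 0, "roll": 30}
    - {"x": 0, "y": 0, "z": 0, "roll": 35}
    - {"x": 0, "y": 0, "z": 0, "roll": 40}
    - {"x": 0, "y": 0, "z": 0, "roll": 45}
    - {"x": 0, "y": 0, "z": 0, "roll": 50}

```text
clock: 9.3
tool_pos: [0.6148, 0.1789, 0.0636]
eef_rot: [0.0, 0.638, 0.77, 0.001]
contact_force: [9.5, 11.1, -7.4]
grip_width: 0.136
gripper_force: 25.4
```

Request:
move_arm:
  rows:
    - {"x": 0, "y": 0, "z": 0, "roll": 3}
    - {"x": 0, "y": 0, "z": 0, "roll": 6}
    - {"x": 0, "y": 0, "z": 0, "roll": 9}
    - {"x": 0, "y": 0, "z": 0, "roll": 12}
    - {"x": 0, "y": 0, "z": 0, "roll": 14}
    - {"x": 0, "y": 0, "z": 0, "roll": 16}
    - {"x": 0, "y": 0, "z": 0, "roll": 18}
    - {"x": 0, "y": 0, "z": 0, "roll": 18}
    - {"x": 0, "y": 0, "z": 0, "roll": 18}
    - {"x": 0, "y": 0, "z": 0, "roll": 18}

```text
clock: 10.3
tool_pos: [0.6152, 0.1789, 0.0637]
eef_rot: [0.001, 0.75, 0.662, 0.002]
contact_force: [13.5, 11.1, -10.2]
grip_width: 0.141
gripper_force: 25.2
```

```bash
python3 -c "
from h import *
go(.614,.1775,.0625,79.8)"
```

```text
shift [-0.0016 -0.0011  0.0011] roll -86.92 | pos [0.6152 0.1789 0.0637] yaw -7.12 tilt [ 0.0034  0.0014 -1.    ] q7 -0.092 F [ 13.5  11.1 -10.2] M [ 2.57 -3.17  0.24] w 0.141 gf 25.2 t 10.3
```

Request:
move_arm:
  rows:
    - {"x": 0, "y": 0, "z": 0, "roll": 0}
    - {"x": 0, "y": 0, "z": 0, "roll": 0}
    - {"x": 0, "y": 0, "z": 0, "roll": 0}
    - {"x": 0, "y": 0, "z": 0, "roll": 0}
    - {"x": 0, "y": 0, "z": 0, "roll": 0}
    - {"x": 0, "y": 0, "z": -0.03, "roll": 0}
    - {"x": 0, "y": 0, "z": -0.07, "roll": 0}
    - {"x": 0, "y": 0, "z": -0.11, "roll": 0}
    - {"x": 0, "y": 0, "z": -0.15, "roll": 0}
    - {"x": 0, "y": 0, "z": -0.19, "roll": 0}
  fingers: 0.06

```text
clock: 11.3
tool_pos: [0.6135, 0.1771, 0.2552]
eef_rot: [0.0, 0.75, 0.661, -0.0]
contact_force: [0.1, 1.3, -0.5]
grip_width: 0.637
gripper_force: 0.0
```

```bash
python3 -c "
from h import *
go(.596,.075,.25,-10.2)"
```

```text
shift [-0.1034 -0.0045  0.0052] roll 2.96 | pos [0.6135 0.1771 0.2552] yaw -7.24 tilt [-0.e+00 -1.e-04 -1.e+00] q7 -0.198 F [ 0.1  1.3 -0.5] M [-0.06  0.08 -0.01] w 0.637 gf 0.0 t 11.3
```

Request:
move_arm:
  rows:
    - {"x": -0.035, "y": -0.002, "z": 0, "roll": 1.5}
    - {"x": -0.07, "y": -0.003, "z": 0, "roll": 3}
    - {"x": -0.095, "y": -0.004, "z": 0, "roll": 3}
    - {"x": -0.103, "y": -0.0045, "z": 0, "roll": 3}
    - {"x": -0.103, "y": -0.0045, "z": 0, "roll": 3}
    - {"x": -0.103, "y": -0.0045, "z": 0, "roll": 3}
    - {"x": -0.103, "y": -0.0045, "z": 0, "roll": 3}
    - {"x": -0.103, "y": -0.0045, "z": 0, "roll": 3}
    - {"x": -0.103, "y": -0.0045, "z": 0, "roll": 3}
    - {"x": -0.103, "y": -0.0045, "z": 0, "roll": 3}

```text
clock: 12.3
tool_pos: [0.5964, 0.076, 0.2534]
eef_rot: [0.0, 0.767, 0.641, -0.0]
contact_force: [0.3, -0.4, -0.5]
grip_width: 0.634
gripper_force: 0.0
```

Run:
```python
from h import *
i=wsnap('w3'); go(.596,.075,.045,-10.2)
c=i['color']; hsv=cv2.cvtColor(c,cv2.COLOR_RGB2HSV)
m=((hsv[...,0]>12)&(hsv[...,0]<32)&(hsv[...,1]>110)&(hsv[...,2]>90)).astype(np.uint8); m[280:]=0
n,_,st,ce=cv2.connectedComponentsWithStats(m)
for p,s in zip(ce[1:],st[1:]):
    if s[4]>8: print(p.round(1),s[4],ray(i,*p,.05).round(4))
```

```text
shift [-9.000e-04 -2.000e-04  2.084e-01] roll -0.01 | pos [0.5963 0.0759 0.2534] yaw -10.21 tilt [-1.e-04 -2.e-04 -1.e+00] q7 -0.101 F [-0.2  0.8  1.3] M [-0.06  0.06 -0.07] w 0.641 gf 0.0 t 12.35
[465.4 131. ] 24 [0.8416 0.0814 0.05  ]
[466.6 150.4] 19 [0.8425 0.0588 0.05  ]
[471.8 150.4] 18 [0.8485 0.0576 0.05  ]
[246.9 157.7] 57 [0.591  0.0953 0.05  ]
[263.5 157.9] 59 [0.6099 0.0917 0.05  ]
[470.8 158.1] 22 [0.8471 0.0488 0.05  ]
[385.6 201. ] 127 [0.7456 0.0144 0.05  ]
[247.1 188.9] 39 [0.5844 0.0586 0.05  ]
[263.  188.8] 39 [0.603  0.0553 0.05  ]
[485.5 208. ] 13 [ 0.8638 -0.0157  0.05  ]
[487.6 221.9] 18 [ 0.8661 -0.0343  0.05  ]
```

View pics/w3.png

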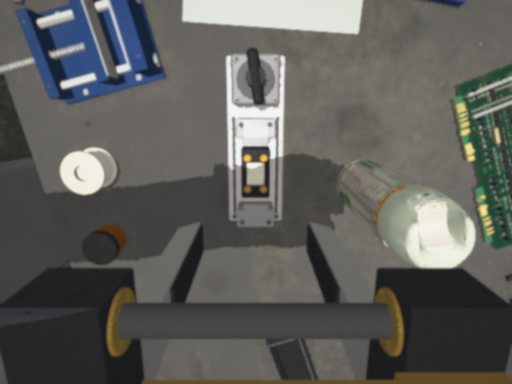

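Request:
move_arm:
  rows:
    - {"x": -0.001, "y": 0, "z": 0.04, "roll": 0}
    - {"x": -0.001, "y": 0, "z": 0.08, "roll": 0}
    - {"x": -0.001, "y": 0, "z": 0.12, "roll": 0}
    - {"x": -0.001, "y": 0, "z": 0.155, "roll": 0}
    - {"x": -0.001, "y": 0, "z": 0.185, "roll": 0}
    - {"x": -0.001, "y": 0, "z": 0.205, "roll": 0}
    - {"x": -0.001, "y": 0, "z": 0.22, "roll": 0}
    - {"x": -0.001, "y": 0, "z": 0.229, "roll": 0}
    - {"x": -0.001, "y": 0, "z": 0.229, "roll": 0}
    - {"x": -0.001, "y": 0, "z": 0.229, "roll": 0}

```text
clock: 13.35
tool_pos: [0.5966, 0.0747, 0.0252]
eef_rot: [0.0, 0.767, 0.641, 0.0]
contact_force: [-1.0, -0.3, -0.5]
grip_width: 0.643
gripper_force: 0.0
```

Request:
move_arm:
  rows:
    - {"x": 0, "y": 0, "z": 0, "roll": 0}
    - {"x": 0, "y": 0, "z": 0, "roll": 0}
    - {"x": 0, "y": 0, "z": 0, "roll": 0}
    - {"x": 0, "y": 0, "z": 0, "roll": 0}
    - {"x": 0, "y": 0, "z": 0, "roll": 0}
    - {"x": 0, "y": 0, "z": 0, "roll": 0}
    - {"x": 0, "y": 0, "z": 0, "roll": 0}
    - {"x": 0, "y": 0, "z": 0, "roll": 0}
    - {"x": 0, "y": 0, "z": 0, "roll": 0}
    - {"x": 0, "y": 0, "z": 0, "roll": 0}
  fingers: 0
  newtons: 20

```text
clock: 14.35
tool_pos: [0.5963, 0.0748, 0.0248]
eef_rot: [0.0, 0.767, 0.641, 0.0]
contact_force: [-1.0, 1.1, 5.9]
grip_width: 0.36
gripper_force: 20.0
```

```bash
python3 -c "
from h import *
go(.5965,.0752,.024,-10.2)"
```

```text
shift [0.0004 0.0001 0.0008] roll -0.02 | pos [0.5963 0.0748 0.0248] yaw -10.22 tilt [ 4.e-04  2.e-04 -1.e+00] q7 0.063 F [-1.   1.1  5.9] M [ 0.08  0.37 -0.03] w 0.36 gf 20.0 t 14.35
```

Request:
move_arm:
  rows:
    - {"x": 0, "y": 0, "z": -0.005, "roll": 0}
    - {"x": 0, "y": 0, "z": -0.01, "roll": 0}
    - {"x": 0, "y": 0, "z": -0.02, "roll": 0}
    - {"x": 0, "y": 0, "z": -0.03, "roll": 0}
    - {"x": 0, "y": 0, "z": -0.045, "roll": 0}
    - {"x": 0, "y": 0, "z": -0.06, "roll": 0}
    - {"x": 0, "y": 0, "z": -0.075, "roll": 0}
    - {"x": 0, "y": 0, "z": -0.09, "roll": 0}
    - {"x": 0, "y": 0, "z": -0.1, "roll": 0}
    - {"x": 0, "y": 0, "z": -0.1, "roll": 0}

```text
clock: 15.35
tool_pos: [0.5968, 0.0748, 0.126]
eef_rot: [0.0, 0.767, 0.641, 0.001]
contact_force: [-0.2, 0.0, -1.5]
grip_width: 0.363
gripper_force: 20.0
```

```bash
python3 -c "
from h import *
go(.52,-.09,.11,-10.2)"
```

```text
shift [-0.1758 -0.0464  0.0158] roll -0.02 | pos [0.5968 0.0748 0.126 ] yaw -10.22 tilt [ 1.9e-03  6.0e-04 -1.0e+00] q7 -0.014 F [-0.2  0.  -1.5] M [-0.08  0.04  0.05] w 0.363 gf 20.0 t 15.35
```

Request:
move_arm:
  rows:
    - {"x": -0.015, "y": -0.005, "z": 0, "roll": 0}
    - {"x": -0.04, "y": -0.01, "z": 0, "roll": 0}
    - {"x": -0.07, "y": -0.02, "z": 0, "roll": 0}
    - {"x": -0.1, "y": -0.03, "z": 0, "roll": 0}
    - {"x": -0.13, "y": -0.035, "z": 0, "roll": 0}
    - {"x": -0.155, "y": -0.04, "z": 0.015, "roll": 0}
    - {"x": -0.17, "y": -0.045, "z": 0.035, "roll": 0}
    - {"x": -0.176, "y": -0.046, "z": 0.06, "roll": 0}
    - {"x": -0.176, "y": -0.046, "z": 0.08, "roll": 0}
    - {"x": -0.176, "y": -0.046, "z": 0.09, "roll": 0}

```text
clock: 16.35
tool_pos: [0.5179, -0.0911, 0.0326]
eef_rot: [-0.001, 0.768, 0.641, -0.001]
contact_force: [1.3, -0.3, -0.9]
grip_width: 0.362
gripper_force: 20.0
```

```bash
python3 -c "
from h import *
go(.52,-.09,.0075,-10.2)"
```

```text
shift [0.0015 0.0019 0.0251] roll -0.09 | pos [ 0.5179 -0.0911  0.0326] yaw -10.29 tilt [-2.8e-03 -3.0e-04 -1.0e+00] q7 0.373 F [ 1.3 -0.3 -0.9] M [-0.08  0.08  0.04] w 0.362 gf 20.0 t 16.35
```

Request:
move_arm:
  rows:
    - {"x": 0, "y": 0, "z": 0, "roll": 0}
    - {"x": 0, "y": 0, "z": 0.005, "roll": 0}
    - {"x": 0, "y": 0, "z": 0.01, "roll": 0}
    - {"x": 0, "y": 0, "z": 0.015, "roll": 0}
    - {"x": 0, "y": 0, "z": 0.019, "roll": 0}
    - {"x": 0, "y": 0, "z": 0.022, "roll": 0}
    - {"x": 0, "y": 0, "z": 0.024, "roll": 0}
    - {"x": 0, "y": 0, "z": 0.025, "roll": 0}
    - {"x": 0, "y": 0, "z": 0.025, "roll": 0}
    - {"x": 0, "y": 0, "z": 0.025, "roll": 0}

```text
clock: 17.35
tool_pos: [0.5197, -0.0904, 0.0096]
eef_rot: [0.0, 0.767, 0.641, 0.0]
contact_force: [-0.1, 0.3, -1.1]
grip_width: 0.361
gripper_force: 20.0
```

```bash
python3 -c "
from h import *
go(.52,-.09,.0075,-10.2)"
```

```text
shift [0.0004 0.0002 0.0021] roll -0.03 | pos [ 0.5197 -0.0904  0.0096] yaw -10.23 tilt [ 2.e-04 -1.e-04 -1.e+00] q7 0.4 F [-0.1  0.3 -1.1] M [-0.04  0.1   0.02] w 0.361 gf 20.0 t 17.35
```

Request:
move_arm:
  rows:
    - {"x": 0, "y": 0, "z": 0.001, "roll": 0}
    - {"x": 0, "y": 0, "z": 0.0015, "roll": 0}
    - {"x": 0, "y": 0, "z": 0.002, "roll": 0}
    - {"x": 0, "y": 0, "z": 0.0025, "roll": 0}
    - {"x": 0, "y": 0, "z": 0.003, "roll": 0}
    - {"x": 0, "y": 0, "z": 0.003, "roll": 0}
    - {"x": 0, "y": 0, "z": 0.003, "roll": 0}
    - {"x": 0, "y": 0, "z": 0.003, "roll": 0}
    - {"x": 0, "y": 0, "z": 0.003, "roll": 0}
    - {"x": 0, "y": 0, "z": 0.003, "roll": 0}

```text
clock: 18.35
tool_pos: [0.5197, -0.0904, 0.0068]
eef_rot: [-0.0, 0.767, 0.641, 0.0]
contact_force: [-2.6, -0.2, 6.8]
grip_width: 0.36
gripper_force: 20.0
```

Request:
move_arm:
  rows:
    - {"x": 0, "y": 0, "z": 0, "roll": 0}
    - {"x": 0, "y": 0, "z": 0, "roll": 0}
    - {"x": 0, "y": 0, "z": 0, "roll": 0}
    - {"x": 0, "y": 0, "z": 0, "roll": 0}
    - {"x": 0, "y": 0, "z": -0.015, "roll": 0}
    - {"x": 0, "y": 0, "z": -0.04, "roll": 0}
    - {"x": 0, "y": 0, "z": -0.08, "roll": 0}
    - {"x": 0, "y": 0, "z": -0.12, "roll": -8}
    - {"x": 0, "y": 0, "z": -0.16, "roll": -16}
    - {"x": 0, "y": 0, "z": -0.19, "roll": -24}
  fingers: 0.06

```text
clock: 19.35
tool_pos: [0.5198, -0.0909, 0.1999]
eef_rot: [0.001, 0.615, 0.788, 0.001]
contact_force: [0.6, -0.1, 0.1]
grip_width: 0.638
gripper_force: 0.0
```

Request:
move_arm:
  rows:
    - {"x": 0, "y": 0, "z": 0, "roll": -8}
    - {"x": 0, "y": 0, "z": 0, "roll": -16}
    - {"x": 0, "y": 0, "z": 0, "roll": -24}
    - {"x": 0, "y": 0, "z": 0, "roll": -32}
    - {"x": 0, "y": 0, "z": 0, "roll": -40}
    - {"x": 0, "y": 0, "z": 0, "roll": -48}
    - {"x": 0, "y": 0, "z": 0, "roll": -56}
    - {"x": 0, "y": 0, "z": 0, "roll": -64}
    - {"x": 0, "y": 0, "z": 0, "roll": -66}
    - {"x": 0, "y": 0, "z": 0, "roll": -66}
  fingers: 0.09

```text
clock: 20.35
tool_pos: [0.5195, -0.0908, 0.1974]
eef_rot: [0.0, 0.089, 0.996, -0.0]
contact_force: [-0.4, -0.5, 0.4]
grip_width: 0.958
gripper_force: 0.0
```

Run:
```python
from h import *
i=wsnap('w4'); go(.5197,-.0904,.01,79.8)
c=i['color']; hsv=cv2.cvtColor(c,cv2.COLOR_RGB2HSV)
m=((hsv[...,0]>12)&(hsv[...,0]<32)&(hsv[...,1]>110)&(hsv[...,2]>90)).astype(np.uint8); m[280:]=0
n,_,st,ce=cv2.connectedComponentsWithStats(m)
for p,s in zip(ce[1:],st[1:]):
    if s[4]>8: print(p.round(1),s[4],ray(i,*p,.032).round(4))
```

```text
shift [0.     0.0003 0.1873] roll -0.12 | pos [ 0.5195 -0.0907  0.1973] yaw 79.68 tilt [ 6.e-04 -3.e-04 -1.e+00] q7 1.643 F [0.3 0.8 0.3] M [0.05 0.   0.02] w 0.955 gf 0.0 t 20.4
[272.4 169.7] 69 [ 0.5139 -0.0696  0.032 ]
[237.1 169.8] 48 [ 0.5074 -0.1063  0.032 ]
[237.3 187.4] 49 [ 0.5262 -0.1097  0.032 ]
[272.  187.7] 53 [ 0.5331 -0.0732  0.032 ]
```

View pics/w4.png

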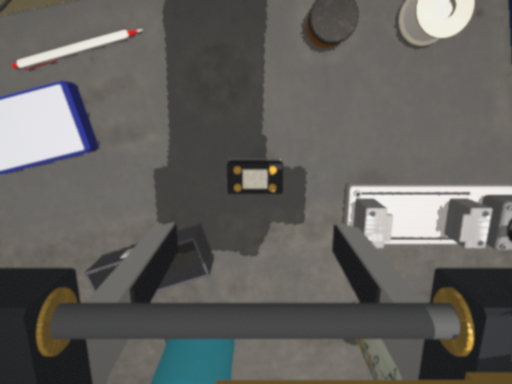

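Request:
move_arm:
  rows:
    - {"x": -0.0005, "y": 0.001, "z": 0.03, "roll": 0}
    - {"x": -0.0005, "y": 0.001, "z": 0.06, "roll": 0}
    - {"x": -0.0005, "y": 0.001, "z": 0.095, "roll": 0}
    - {"x": -0.0005, "y": 0.001, "z": 0.125, "roll": 0}
    - {"x": -0.0005, "y": 0.001, "z": 0.15, "roll": 0}
    - {"x": -0.0005, "y": 0.001, "z": 0.17, "roll": 0}
    - {"x": -0.0005, "y": 0.001, "z": 0.182, "roll": 0}
    - {"x": -0.0005, "y": 0.001, "z": 0.187, "roll": 0}
    - {"x": -0.0005, "y": 0.001, "z": 0.187, "roll": 0}
    - {"x": -0.0005, "y": 0.001, "z": 0.187, "roll": 0}

```text
clock: 21.4
tool_pos: [0.5209, -0.0896, 0.0104]
eef_rot: [0.001, 0.089, 0.996, -0.0]
contact_force: [0.4, -0.6, 0.7]
grip_width: 0.961
gripper_force: 0.0
```

Request:
move_arm:
  rows:
    - {"x": 0, "y": 0, "z": 0, "roll": 0}
    - {"x": 0, "y": 0, "z": 0, "roll": 0}
    - {"x": 0, "y": 0, "z": 0, "roll": 0}
    - {"x": 0, "y": 0, "z": 0, "roll": 0}
    - {"x": 0, "y": 0, "z": 0, "roll": 0}
    - {"x": 0, "y": 0, "z": 0, "roll": 0}
    - {"x": 0, "y": 0, "z": 0, "roll": 0}
    - {"x": 0, "y": 0, "z": 0, "roll": 0}
    - {"x": 0, "y": 0, "z": 0, "roll": 0}
    - {"x": 0, "y": 0, "z": 0, "roll": 0}
  fingers: 0
  newtons: 25

```text
clock: 22.4
tool_pos: [0.5204, -0.0895, 0.0097]
eef_rot: [0.0, 0.089, 0.996, -0.0]
contact_force: [-1.0, 0.7, 5.8]
grip_width: 0.635
gripper_force: 25.0
```

```bash
python3 -c "
from h import *
go(.5202,-.0897,.01,79.8)"
```

```text
shift [ 0.0002 -0.0002 -0.0003] roll -0.03 | pos [ 0.5204 -0.0895  0.0097] yaw 79.77 tilt [ 2.e-04 -1.e-04 -1.e+00] q7 1.792 F [-1.   0.7  5.8] M [-0.02  0.23 -0.03] w 0.635 gf 25.0 t 22.4
```

Request:
move_arm:
  rows:
    - {"x": 0, "y": 0, "z": -0.01, "roll": 0}
    - {"x": 0, "y": 0, "z": -0.025, "roll": 0}
    - {"x": 0, "y": 0, "z": -0.05, "roll": 0}
    - {"x": 0, "y": 0, "z": -0.08, "roll": 0}
    - {"x": 0, "y": 0, "z": -0.11, "roll": 0}
    - {"x": 0, "y": 0, "z": -0.14, "roll": 0}
    - {"x": 0, "y": 0, "z": -0.165, "roll": 0}
    - {"x": 0, "y": 0, "z": -0.185, "roll": 0}
    - {"x": 0, "y": 0, "z": -0.19, "roll": 0}
    - {"x": 0, "y": 0, "z": -0.19, "roll": 0}

```text
clock: 23.4
tool_pos: [0.5204, -0.0894, 0.2003]
eef_rot: [0.001, 0.089, 0.996, 0.0]
contact_force: [-0.5, -0.4, -1.7]
grip_width: 0.637
gripper_force: 25.0
```

```bash
python3 -c "
from h import *
go(.6005,-.2259,.2,98.3)"
```

```text
shift [-0.103  -0.1201  0.0004] roll -18.52 | pos [ 0.5204 -0.0894  0.2003] yaw 79.78 tilt [ 1.5e-03  2.0e-04 -1.0e+00] q7 1.644 F [-0.5 -0.4 -1.7] M [ 0.04  0.02 -0.04] w 0.637 gf 25.0 t 23.4
```

Request:
move_arm:
  rows:
    - {"x": -0.015, "y": -0.015, "z": 0, "roll": -2}
    - {"x": -0.035, "y": -0.04, "z": 0, "roll": -6}
    - {"x": -0.055, "y": -0.065, "z": 0, "roll": -10}
    - {"x": -0.075, "y": -0.09, "z": 0, "roll": -14}
    - {"x": -0.095, "y": -0.11, "z": 0, "roll": -17}
    - {"x": -0.103, "y": -0.12, "z": 0, "roll": -18.5}
    - {"x": -0.103, "y": -0.12, "z": 0, "roll": -18.5}
    - {"x": -0.103, "y": -0.12, "z": 0, "roll": -18.5}
    - {"x": -0.103, "y": -0.12, "z": 0, "roll": -18.5}
    - {"x": -0.103, "y": -0.12, "z": 0, "roll": -18.5}

```text
clock: 24.4
tool_pos: [0.6003, -0.2248, 0.1995]
eef_rot: [0.0, -0.072, 0.997, 0.0]
contact_force: [-0.4, -0.1, -1.0]
grip_width: 0.641
gripper_force: 25.0
```

Run:
```python
from h import *
i=wsnap('w5'); go(.6005,-.2259,.08,98.3)
im=cv2.imread('pics/w5.png'); T=np.radians(8.3)
y=np.array([-np.sin(T),np.cos(T)]);x=np.array([np.cos(T),np.sin(T)]);c=np.array([.6005,-.2259])
for a in(-1,1):
  for b in(-1,1):
    p=proj(i,[*(c+a*.021*x+b*.0625*y),.046]); print(a,b,p.round(1)); cv2.circle(im,tuple(int(q) for q in p.round()),2,(0,0,255),-1)
cv2.imwrite('pics/w5b.png',cv2.resize(im[100:340,96:416],(800,600),interpolation=2))
```

```text
shift [-0.     -0.0009  0.1196] roll 0.01 | pos [ 0.6003 -0.225   0.1996] yaw 98.31 tilt [ 1.e-04  2.e-04 -1.e+00] q7 2.208 F [-0.1 -0.1 -1.8] M [ 0.05 -0.06 -0.02] w 0.637 gf 25.0 t 24.45
-1 -1 [190.8 160.2]
-1 1 [314.2 160.3]
1 -1 [192.8 200.2]
1 1 [312.4 200.2]
```

View pics/w5b.png

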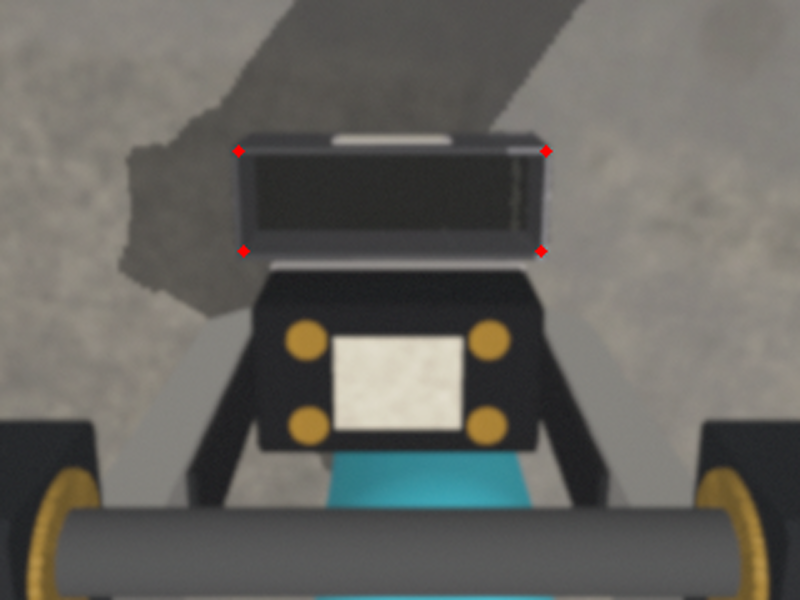

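Run:
```python
from h import *
i=dict(np.load('pics/w5.npz')); g=cv2.cvtColor(i['color'],cv2.COLOR_RGB2GRAY).astype(float)
for a,b in((205,225),(215,270),(285,300)): print(a,[(r,int(g[r,a:b].mean())) for r in list(range(148,168))+list(range(188,210))])
print([(c,int(g[170:190,c].mean())) for c in list(range(186,202))+list(range(302,322))])
k=dict(np.load('pics/top0.npz'))
for v in (.046,):
  y=np.array([-.1444,.9895]);x=np.array([.9895,.1444]);c=np.array([.6005,-.2259])
  print([proj(k,[*(c+a*x),v]).round(1).tolist() for a in(-.024,-.021,.021,.024)])
gt=cv2.cvtColor(k['color'],cv2.COLOR_RGB2GRAY)
print([(r,int(gt[r,318])) for r in range(166,200)])
print([(q,proj(i,[*(c+a*x),.046])[1].round(1)) for q,a in(('no',-.024),('ni',-.021),('fi',.021),('fo',.024))], proj(i,[*(c+.021*x),.006])[1],proj(i,[*(c-.024*x),.0])[1])
```

```text
205 [(148, 84), (149, 84), (150, 85), (151, 82), (152, 78), (153, 70), (154, 63), (155, 61), (156, 61), (157, 62), (158, 66), (159, 73), (160, 74), (161, 64), (162, 51), (163, 44), (164, 43), (165, 43), (166, 43), (167, 43), (188, 43), (189, 43), (190, 44), (191, 47), (192, 54), (193, 58), (194, 60), (195, 61), (196, 61), (197, 61), (198, 60), (199, 61), (200, 64), (201, 70), (202, 78), (203, 90), (204, 113), (205, 133), (206, 132), (207, 104), (208, 63), (209, 37)]
215 [(148, 81), (149, 81), (150, 81), (151, 81), (152, 82), (153, 94), (154, 115), (155, 131), (156, 133), (157, 114), (158, 88), (159, 77), (160, 74), (161, 64), (162, 51), (163, 44), (164, 43), (165, 43), (166, 43), (167, 43), (188, 42), (189, 42), (190, 43), (191, 47), (192, 54), (193, 59), (194, 61), (195, 61), (196, 61), (197, 61), (198, 61), (199, 61), (200, 64), (201, 71), (202, 80), (203, 94), (204, 117), (205, 135), (206, 133), (207, 103), (208, 63), (209, 36)]
285 [(148, 99), (149, 101), (150, 103), (151, 101), (152, 93), (153, 81), (154, 70), (155, 64), (156, 62), (157, 63), (158, 67), (159, 76), (160, 77), (16
[... 622 characters left out ...]
, 100), (314, 121), (315, 128), (316, 129), (317, 130), (318, 132), (319, 133), (320, 133), (321, 134)]
[[319.4, 191.4], [319.2, 190.2], [317.0, 173.5], [316.9, 172.3]]
[(166, 105), (167, 108), (168, 107), (169, 103), (170, 104), (171, 99), (172, 82), (173, 104), (174, 50), (175, 41), (176, 43), (177, 44), (178, 42), (179, 43), (180, 44), (181, 44), (182, 44), (183, 45), (184, 45), (185, 46), (186, 44), (187, 45), (188, 45), (189, 42), (190, 50), (191, 126), (192, 156), (193, 105), (194, 98), (195, 98), (196, 100), (197, 99), (198, 99), (199, 101)]
[('no', np.float64(157.3)), ('ni', np.float64(160.3)), ('fi', np.float64(200.2)), ('fo', np.float64(203.0))] 190.9215110254165 151.53975411213304
```

Request:
move_arm:
  rows:
    - {"x": -0.001, "y": -0.001, "z": 0.02, "roll": 0}
    - {"x": -0.001, "y": -0.001, "z": 0.045, "roll": 0}
    - {"x": -0.001, "y": -0.001, "z": 0.07, "roll": 0}
    - {"x": -0.001, "y": -0.001, "z": 0.095, "roll": 0}
    - {"x": -0.001, "y": -0.001, "z": 0.115, "roll": 0}
    - {"x": -0.001, "y": -0.001, "z": 0.125, "roll": 0}
    - {"x": -0.001, "y": -0.001, "z": 0.13, "roll": 0}
    - {"x": -0.001, "y": -0.001, "z": 0.13, "roll": 0}
    - {"x": -0.001, "y": -0.001, "z": 0.13, "roll": 0}
    - {"x": -0.001, "y": -0.001, "z": 0.13, "roll": 0}

```text
clock: 25.45
tool_pos: [0.602, -0.2269, 0.0705]
eef_rot: [0.001, -0.072, 0.997, -0.0]
contact_force: [-0.5, -1.2, -1.1]
grip_width: 0.637
gripper_force: 25.0
```

```bash
python3 -c "
from h import *
go(.6015,-.226,.0177,98.3)
i=wsnap('w6')
cv2.imwrite('pics/w6b.png',i['color'][130:330,130:390,::-1].repeat(3,0).repeat(3,1))"
```

```text
shift [0.0005 0.001  0.0528] roll -0.03 | pos [ 0.602  -0.2269  0.0705] yaw 98.27 tilt [ 1.4e-03 -4.0e-04 -1.0e+00] q7 2.263 F [-0.5 -1.2 -1.1] M [ 0.05  0.02 -0.06] w 0.637 gf 25.0 t 25.45
```

View pics/w6b.png

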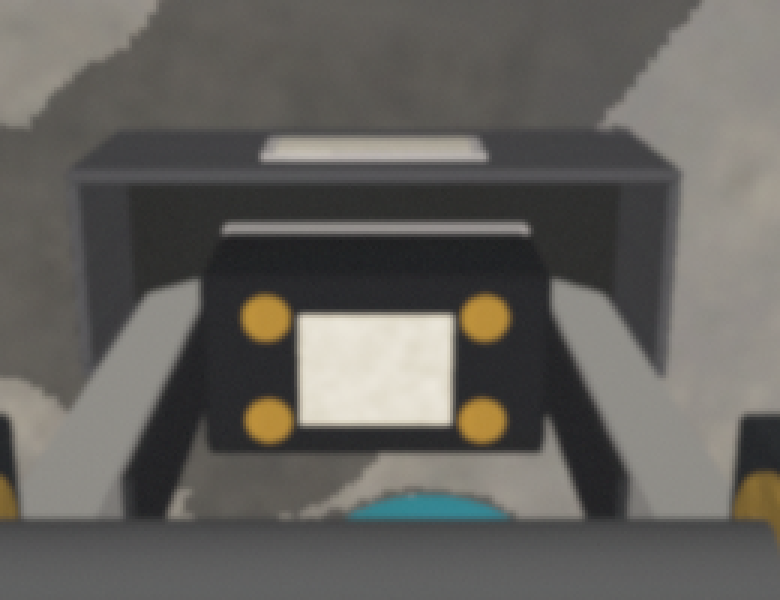

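```bash
python3 -c "
from h import *
i=dict(np.load('pics/w6.npz')); g=cv2.cvtColor(i['color'],cv2.COLOR_RGB2GRAY)
print([(r,int(g[r,210:300].mean())) for r in range(182,212)])
for r,z in((191.7,.046),(190.5,.046),(204,.0608),(205,.0608)): print(r,ray(i,255,r,z).round(4))
"
```

```text
[(182, 157), (183, 129), (184, 92), (185, 74), (186, 77), (187, 83), (188, 86), (189, 82), (190, 72), (191, 58), (192, 49), (193, 47), (194, 46), (195, 46), (196, 46), (197, 46), (198, 46), (199, 46), (200, 47), (201, 46), (202, 51), (203, 74), (204, 113), (205, 143), (206, 144), (207, 113), (208, 69), (209, 39), (210, 33), (211, 33)]
191.7 [ 0.5815 -0.2287  0.046 ]
190.5 [ 0.5807 -0.2288  0.046 ]
204 [ 0.5852 -0.2281  0.0608]
205 [ 0.5859 -0.228   0.0608]
```

Request:
move_arm:
  rows:
    - {"x": 0, "y": 0, "z": 0.008, "roll": 0}
    - {"x": 0, "y": 0, "z": 0.016, "roll": 0}
    - {"x": 0, "y": 0, "z": 0.024, "roll": 0}
    - {"x": 0, "y": 0, "z": 0.032, "roll": 0}
    - {"x": 0, "y": 0, "z": 0.039, "roll": 0}
    - {"x": 0, "y": 0, "z": 0.044, "roll": 0}
    - {"x": 0, "y": 0, "z": 0.048, "roll": 0}
    - {"x": 0, "y": 0, "z": 0.051, "roll": 0}
    - {"x": 0, "y": 0, "z": 0.052, "roll": 0}
    - {"x": 0, "y": 0, "z": 0.052, "roll": 0}

```text
clock: 26.5
tool_pos: [0.6016, -0.2267, 0.0175]
eef_rot: [0.0, -0.072, 0.997, -0.0]
contact_force: [0.2, 0.4, -0.4]
grip_width: 0.636
gripper_force: 25.0
```

```bash
python3 -c "
from h import *
go(.6015,-.226,.0157,98.3)"
```

```text
shift [-0.      0.0007  0.0018] roll -0.03 | pos [ 0.6016 -0.2267  0.0175] yaw 98.27 tilt [ 1.e-04 -1.e-04 -1.e+00] q7 2.286 F [ 0.2  0.4 -0.4] M [ 0.02  0.03 -0.06] w 0.636 gf 25.0 t 26.5
```

Request:
move_arm:
  rows:
    - {"x": 0, "y": 0, "z": 0.0005, "roll": 0}
    - {"x": 0, "y": 0, "z": 0.001, "roll": 0}
    - {"x": 0, "y": 0, "z": 0.0015, "roll": 0}
    - {"x": 0, "y": 0, "z": 0.002, "roll": 0}
    - {"x": 0, "y": 0, "z": 0.0025, "roll": 0}
    - {"x": 0, "y": 0, "z": 0.0025, "roll": 0}
    - {"x": 0, "y": 0, "z": 0.0025, "roll": 0}
    - {"x": 0, "y": 0, "z": 0.0025, "roll": 0}
    - {"x": 0, "y": 0, "z": 0.0025, "roll": 0}
    - {"x": 0, "y": 0, "z": 0.0025, "roll": 0}

```text
clock: 27.5
tool_pos: [0.6016, -0.2267, 0.0157]
eef_rot: [0.0, -0.072, 0.997, 0.0]
contact_force: [-4.9, 2.6, 10.4]
grip_width: 0.636
gripper_force: 25.0
```

Floor contact at the expected height; release with a small opening and withdraw.

Request:
move_arm:
  rows:
    - {"x": 0, "y": 0, "z": 0, "roll": 0}
    - {"x": 0, "y": 0, "z": 0, "roll": 0}
    - {"x": 0, "y": 0, "z": 0, "roll": 0}
    - {"x": 0, "y": 0, "z": 0, "roll": 0}
    - {"x": 0, "y": 0, "z": 0, "roll": 0}
    - {"x": 0, "y": 0, "z": -0.008, "roll": 0}
    - {"x": 0, "y": 0, "z": -0.018, "roll": 0}
    - {"x": 0, "y": 0, "z": -0.03, "roll": 0}
    - {"x": 0, "y": 0, "z": -0.05, "roll": 0}
    - {"x": 0, "y": 0, "z": -0.08, "roll": 0}
  fingers: 0.075

```text
clock: 28.5
tool_pos: [0.6009, -0.2265, 0.0958]
eef_rot: [-0.001, -0.072, 0.997, 0.0]
contact_force: [0.7, -0.1, 0.1]
grip_width: 0.795
gripper_force: 0.0
```

Request:
move_arm:
  rows:
    - {"x": 0, "y": 0, "z": -0.03, "roll": 0}
    - {"x": 0, "y": 0, "z": -0.06, "roll": 0}
    - {"x": 0, "y": 0, "z": -0.09, "roll": 0}
    - {"x": 0, "y": 0, "z": -0.12, "roll": 0}
    - {"x": 0, "y": 0, "z": -0.13, "roll": 0}
    - {"x": 0, "y": 0, "z": -0.13, "roll": 0}
    - {"x": 0, "y": 0, "z": -0.13, "roll": 0}
    - {"x": 0, "y": 0, "z": -0.13, "roll": 0}
    - {"x": 0, "y": 0, "z": -0.13, "roll": 0}
    - {"x": 0, "y": 0, "z": -0.13, "roll": 0}

```text
clock: 29.5
tool_pos: [0.6013, -0.2266, 0.2243]
eef_rot: [-0.001, -0.072, 0.997, 0.0]
contact_force: [-0.3, 0.0, -0.5]
grip_width: 0.8
gripper_force: 0.0
```

Run:
```python
from h import *
go(.6,-.22,.2,98.3); i=wsnap('w7'); t=snap('top','t7')
a=cv2.imread('pics/w7.png')[100:300,150:350]; b=cv2.imread('pics/t7.png')[110:230,130:360]
cv2.imwrite('pics/w7b.png',np.hstack([cv2.resize(a,(340,340)),cv2.resize(b,(450,340),interpolation=2)]))
```

```text
shift [0.0003 0.0067 0.0243] roll -0.03 | pos [ 0.6013 -0.2266  0.2243] yaw 98.27 tilt [-1.e-03  1.e-04 -1.e+00] q7 2.201 F [-0.3  0.  -0.5] M [0.05 0.05 0.01] w 0.8 gf 0.0 t 29.5
```

View pics/w7b.png

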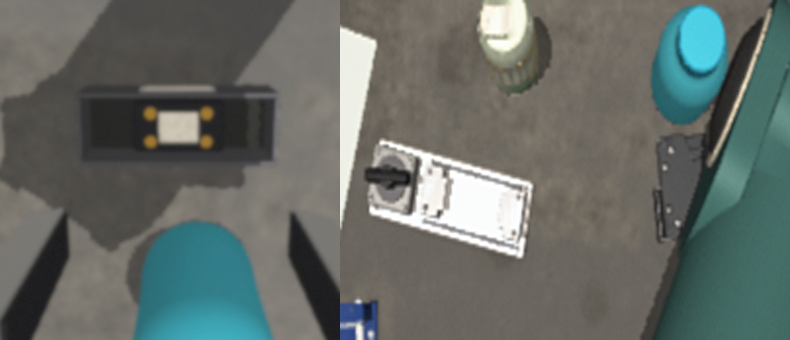

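Run:
```python
from h import *
i=dict(np.load('pics/t7.npz')); g=cv2.cvtColor(i['color'],cv2.COLOR_RGB2GRAY)
m=np.zeros_like(g); m[155:190,138:168]=(g[155:190,138:168]<55)*255
ct=max(cv2.findContours(m,0,1)[0],key=cv2.contourArea); vx,vy=cv2.fitLine(ct,2,0,.01,.01)[:2].ravel()
c=cv2.moments(ct); u,v=c['m10']/c['m00'],c['m01']/c['m00']
d=ray(i,u+9*vx,v+9*vy,.089)-ray(i,u-9*vx,v-9*vy,.089); a=np.degrees(np.arctan2(d[1],d[0]))
print('bar yaw',a,'knob deg', (a+10.2)%180-180, cv2.contourArea(ct))
```

```text
bar yaw -91.91080488076847 knob deg -81.71080488076846 39.0
```

```bash
python3 -c "
from cell import ctrl
print(ctrl.job_done())"
```

```text
the job is handed in; nothing more can be done
None
```

The job is handed in: the knob gave clockwise and I turned it about 82° (1.43 rad of its 1.5), which puts the jaws about 11 mm back, past the 9 mm needed but just short of the end stop. The module lies flat, right way up and released in the bin, and the clamp is open; my last pictures show the spray can and bottle standing, but the screw box was not checked again at the end.

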